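# Hold a parts tin down under the ratchet stand

## Task

Pull the stand's rail up by its black handle, click by click, until it comes up firmly against the orange stop collar without straining it, and leave it standing on the pawl. Gently slide the blue and cream tin along its guides under the raised foot, right home against the back stop, then press down the red pawl tail and keep it down, without forcing it, until the foot has sunk on to the tin's lid. Leave the other things on the table alone.

Things in the scene. Friction and masses are not known exactly. Their poses are not given: they have to be found in the camera images.
- stand: Green ratchet hold-down stand, fixed. Origin: centre of the base's underside, on the table; x from its open front to its back, y to its left seen from the front, z up. Base plate 215 (x) x 100 (y) x 12 mm; steel guide walls on it 10 mm high, 65.6 mm apart, x = -75 to 25 mm, flared in front out to x = -104; black back stop at x = 16 to 24 mm, 26 mm above the table; post 176 mm high at x = 81
- nest (a point): Home of the tin's origin: on top of the base plate (12 mm above the table), under the foot, at x = -15 mm, y = 0 of the stand. The tin stands here when it touches the back stop
- rail (a joint): Height of the rail in m, 0 to 0.06, growing upward; the foot's underside is 10 mm + this above the base plate. The sprung pawl holds it at 0.002 + a multiple of 0.008 (teeth), lets it rise and stops it sinking. Starts on one of the two lowest teeth. 0.55 kg with a damper of 180 N per m/s: raising at 0.03 m/s takes 11 to 18 N; with the pawl off it sinks at about 0.03 m/s. On the tin's lid: 0.012
- ratchet_rail: Steel rail (16 x 16 mm, teeth on its left, +y, side) that slides upright in front of the post, with black handle, foot arm, foot and, to the right, stop lug. Origin on the rail's axis (x = 55, y = 0 mm of the stand), at the table's height plus the rail's value; axes as the stand's. The foot arm runs forward 70 mm, 14 mm wide, its top 41 mm above this origin
- handle (a point): Centre of the black handle on top of the rail: a block 14 mm (stand's x) x 36 mm (y) x 24 mm high, free all round; pinch it from above across its 14 mm. It rises with the rail. Held still part-way up, it pulls down with 5 to 12 N (weight and the pawl's drag), more only against the stop buffer
- foot (a point): Middle of the underside of the round black foot (20 mm wide) at the front end of the foot arm
- stop_rod: 8 mm upright rod right of the rail (x = 55, y = -32 mm of the stand) with the orange stop collar; origin as the stand's. The collar is clamped at a differing, unmeasured height: the rail's lug meets the rubber buffer under it at a rail value anywhere between 0.030 and 0.048. The buffer yields 3 mm per 10 N, at most 7.8 mm. 3 to 10 N is right; over 20 N strains it
- head: Bracket at the left of the rail that bears the red bell-crank pawl. Origin as the stand's. The pawl's pivot lies 19 mm left (+y) of the rail's axis and 120 mm above the table
- tail (a point): Middle of the top of the red pawl tail's pad (24 x 26 mm, 7 mm thick), 95 mm left (+y) of the rail's axis, about 124 mm above the table, nothing beneath. Pressed down it swings about the pivot 76 mm nearer the rail against a light spring (1 to 3 N). The pawl starts to slip off its tooth at about 6 mm, clears all teeth from about 14 mm; the swing ends hard at 24 mm. Over 20 N is too much
- tin: Round parts tin, 62 mm across, 22 mm high, blue-green below with a cream lid, about 0.08 kg. Origin: centre of its underside, z up. It starts standing on the base plate in the mouth of the guides, in front of the foot, 55 to 68 mm short of home
- oil_bottle: Bystander: small brown bottle, 31 x 31 x 62 mm, origin at the centre of its underside
- loupe: Bystander: black eyeglass, 34 x 34 x 28 mm, origin at the centre of its underside
- amber_tin: Bystander: small orange tin, 39 x 39 x 18 mm, origin at the centre of its underside
- red_blower: Bystander: red rubber dust blower, 51 x 51 x 88 mm, origin at the centre of its underside
- yellow_driver: Bystander: small screwdriver with a yellow band, 11 x 90 x 10 mm, origin at the centre of its underside
- file: Bystander: hand file with a brown handle, 16 x 165 x 16 mm, origin at the centre of its underside
There are look-alikes about, which are no part of the job. Of the things like the tin, leave any that is brown; of the rest the smaller one is meant.

How it is judged (in metres and radians):
On the way, in this order (a step that is already met when the one before it is completed fails the run):
1. the rail is drawn up against the stop collar's buffer (more than 2 N) (contact force between stop_rod and ratchet_rail above 2 N), for 0.1 s.
2. the tin stands home (within 4 mm) under the raised foot, with the handle let go and the rail held up by the pawl (horizontal distance between tin and nest below 0.004 m and value of joint rail above 0.02 m and contact force between the fingers and ratchet_rail below 0.1 N and contact force between head and ratchet_rail above 1 N), for 0.2 s.
At the end, for the whole second after the job is handed in: The tin stands flat and still within 4 mm of its home against the back stop, and the foot rests on its lid with more than 1 N (rail between 0.0095 and 0.0145) (horizontal distance between tin and nest below 0.004 m and angle between tin's own z axis and vertical below 0.05 rad and contact force between ratchet_rail and tin above 1 N and value of joint rail between 0.0095 and 0.0145 m and linear speed of tin below 0.01 m/s); the robot touches nothing.
It fails at once if the stop collar is strained with more than 20 N (contact force between stop_rod and ratchet_rail above 20 N).
It fails at once if the pawl or its bracket is pressed with more than 20 N (contact force between the fingers and head above 20 N).
It fails at once if the tin is pressed against the stand's base, guides, back stop and foot with more than 30 N together (contact force between tin and stand above 30 N).
It fails at once if a bystander is moved by more than 20 mm (distance of any of oil_bottle, loupe, amber_tin, red_blower, yellow_driver, file from where it was at the start of the episode above 0.02 m).
It also fails if it takes over 69 s, if anything falls off the work surface, if the arm or the gripper's body presses on something with over 40 N, if the wrist force passes 120 N, or if a joint passes its speed limit or range.

## Robot

A 6-joint arm with a two-finger parallel gripper is mounted at the origin on a cart in front of the work surface, level with it; the furniture and walls round the work are solid. World frame = base frame: x ahead of the robot, y to its left, z up, the work surface at z = 0. Lengths are in mm, angles in rad, forces in N, time in s.
With the tool pointing down it reaches from about 275 to 825 mm from the base axis. Payload 5.2 kg.
Tool frame: the origin (TCP) lies at the very end of the fingers, on their centre line; the grasp point (between the pads) lies 19 mm behind it; z points along the fingers, y is the direction in which the jaws open and shut (so a half turn about z gives the same grasp; the last joint's range is limited). The gripper opens to 93 mm and grips with 3 to 60 N. Pads are 15 mm wide; open, the fingers measure 128 mm over their backs; the gripper's body (75 mm by 188 mm) begins 65 mm behind the grasp point.
Start: joints at [1.1, 0.259, 1.535, -0, 1.348, -0.203], TCP at [145.513, 530.406, 218.653] pointing down, gripper open.
Joint ranges: [-3.14, 3.14], [-0.91, 2.08], [0.19, 2.58], [-1.22, 4.36], [0.22, 2.71], [-3.12, 3.12]. Speed limits (rad/s): [2.57, 2.57, 3.14, 3.14, 3.14, 3.14].

## Interface

Orientations are given as [roll, pitch, yaw] about the fixed x, y, z axes, in that order (R = Rz(yaw) Ry(pitch) Rx(roll)).
In Python, from bench import robot gives the robot as it stands. The module is installed in compiled form; this text tells all that it offers. Calls block until the motion is done:
- robot.move_ptp(position, orientation): joint-space move of the TCP to a pose.
- robot.move_linear(position, ori=None, speed=150, f_stop=None): straight line of the TCP; ori=None keeps the orientation; speed is the mean speed in mm/s. With f_stop (N) it stops when the force on the tool has changed by that much, and returns True; else False.
- robot.move_j(angles): joint-space move.
- robot.move_gripper(opening): opening from 0.0 (shut) to 1.0 (fully open); the grip force is fixed at half the most; returns when the fingers have stopped.
- robot.sleep(seconds).
- robot.inverse_kinematics(position, orientation): joint angles nearest the present ones, or None.
- robot.get_image(name): name is "scene" or "top"; returns a dict with "img" (420x560x3 uint8, blue, green, red), "fovy" (degrees; the focal length in pixels is half the picture's height over the tangent of half this angle, whatever the lens; pixels are square), "cx", "cy" (the principal point, pixels), "eye" and "orientation" of the camera in the world. Camera axes: x right, y down, z forward; pixel columns grow to the right and rows downward; lengths in mm; the calibration is good to about 2 mm. A picture is of the moment at which its call begins. There is no depth.
A pose or a line that the arm cannot do raises robot.MotionError and nothing moves.
- robot.hand_in(): hands the job in, once; it reports no verdict.
Readings, each from a call of its own:
- robot.current_t(): time.
- robot.current_qpos(): joint angles.
- robot.current_joint_vel(): joint speeds.
- robot.current_joint_efforts(): joint torques, N m.
- robot.current_tcp_pos(): TCP position.
- robot.current_eef_rot(): TCP orientation.
- robot.current_contact_force(): force on the tool from outside, world axes, zero at the start.
- robot.current_ft_torque(): the same for the moment, N m.
- robot.current_gripper_width(): opening from 0.0 (shut) to 1.0 (fully open).
Only numpy, scipy, OpenCV 4.12 (cv2) and the standard library are available. Lean on these libraries where they do the work, as an engineer would, in place of code of your own. Each camera call takes 0.05 s, during which the arm holds its last target.

## Working session

There is one attempt and no reset: what is moved stays moved. The work goes in short steps, each a Python script; the robot and the scene stay as the last script left them, time stands still between calls to the robot, and variables do not carry over. Pictures are saved under pics/ and viewed, and the job is handed in when it is done.

```bash
mkdir -p pics; python3 - <<'E'
from bench import robot
import cv2,numpy as np
for n in ("scene","top"):
    d=robot.get_image(n); cv2.imwrite(f"pics/{n}0.png",d["img"])
    print(n,d["fovy"],d["cx"],d["cy"],d["eye"],d["orientation"])
print(robot.current_t(),robot.current_tcp_pos(),robot.current_eef_rot())
E
```

```text
scene 45.10174113826611 275.51969736464264 215.3759832988086 [-230.39383679 -492.63978117  734.01069944] [-2.13340478 -0.01187458 -1.10979714]
top 55.007807233941115 285.1018835088283 215.43759042690536 [ 532.81874947  -92.10503236 1108.02162907] [-3.08828545  0.03218043 -1.54977807]
0.1 [145.27794501 529.95731259 217.89221082] [-3.13995474e+00 -3.58960618e-04  2.87376809e+00]
```

View pics/scene0.png

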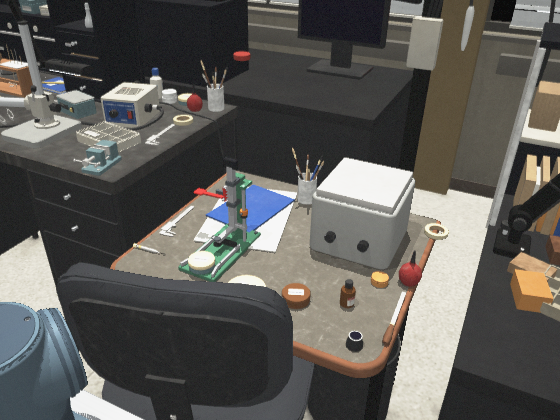

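View pics/top0.png

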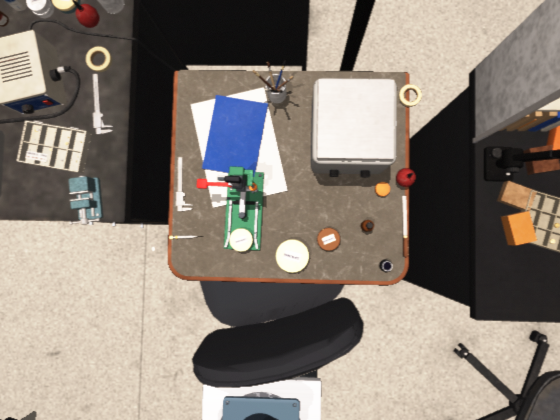

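```bash
cat > h.py <<'E'
from bench import robot
import cv2,numpy as np
from scipy.spatial.transform import Rotation as Ro
from scipy.optimize import least_squares
def cam(d):
    f=d["img"].shape[0]/2/np.tan(np.radians(d["fovy"])/2)
    return f,d["cx"],d["cy"],np.array(d["eye"]),Ro.from_euler('xyz',d["orientation"]).as_matrix()
def proj(d,P):
    f,cx,cy,e,R=cam(d); p=(np.atleast_2d(P)-e)@R
    return np.c_[cx+f*p[:,0]/p[:,2],cy+f*p[:,1]/p[:,2]]
def onz(d,uv,z):
    f,cx,cy,e,R=cam(d); r=R@np.array([(uv[0]-cx)/f,(uv[1]-cy)/f,1]); return e+r*(z-e[2])/r[2]
def crop(d,box,s,name):
    x0,y0,x1,y1=box; im=cv2.resize(d["img"][y0:y1,x0:x1],None,fx=s,fy=s,interpolation=cv2.INTER_CUBIC); cv2.imwrite(name,im)
E
python3 - <<'E'
from h import *
import pickle
D={n:robot.get_image(n) for n in("scene","top")}
pickle.dump(D,open("D.pkl","wb"))
crop(D["top"],(185,155,345,275),5,"pics/topc.png")
crop(D["scene"],(160,155,320,315),3.75,"pics/scc.png")
for p in((241,240),(292,256),(328,239)): print(onz(D["top"],p,34))
E
```

```text
[521.51459127  60.022382    34.        ]
[482.05690101 -76.89945643  34.        ]
[ 529.08165837 -171.39320543   34.        ]
```

View pics/topc.png

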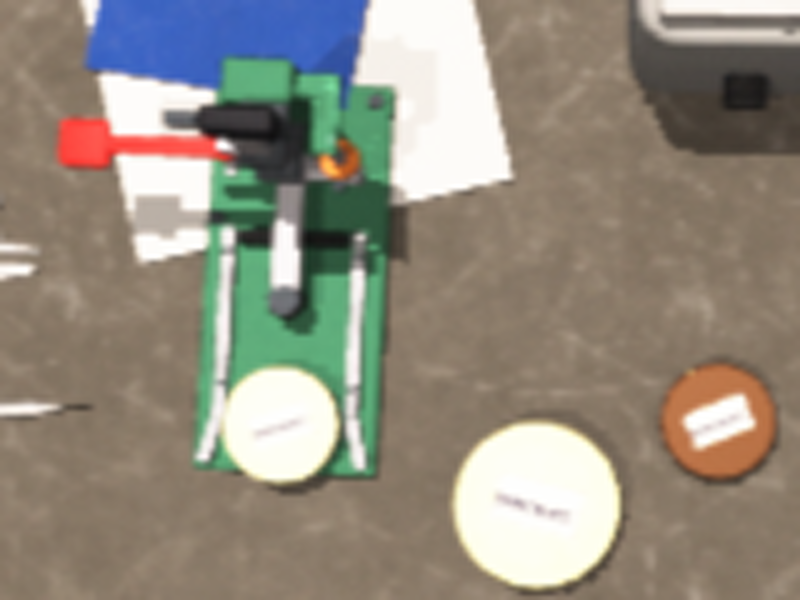

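View pics/scc.png

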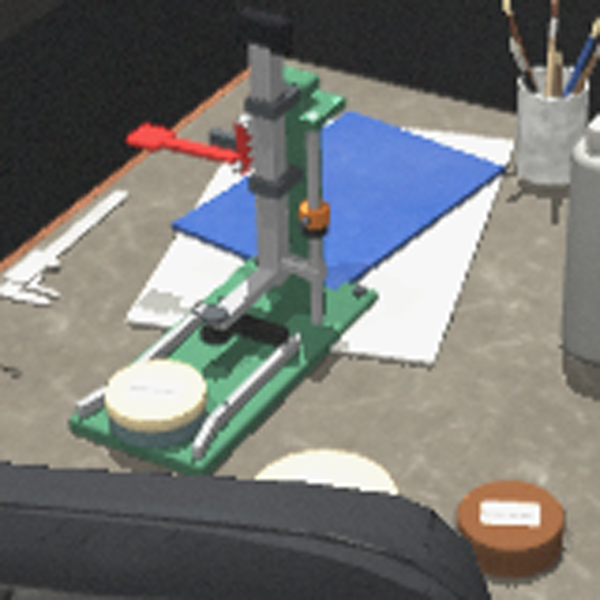

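```bash
cat > fit.py <<'E'
from h import *
import pickle
D=pickle.load(open("D.pkl","rb"))
t=lambda u,v:(185+u/5,155+v/5); s=lambda u,v:(160+u/3.75,155+v/3.75)
L=[("top",(-107.5,50,12),t(195,466)),("top",(-107.5,-50,12),t(377,474)),("top",(107.5,-50,12),t(393,88)),
("top",(55,95,124),t(86,143)),("top",(25,32.8+1.5,22),t(228,230)),("top",(25,-34.3,22),t(361,236)),
("scene",(-107.5,50,12),s(72,420)),("scene",(-107.5,-50,12),s(207,460)),("scene",(107.5,-50,12),s(376,288)),("scene",(55,95,124),s(150,135))]
def W(p,l): c,q=np.cos(p[2]),np.sin(p[2]); return np.array([p[0]+c*l[0]-q*l[1],p[1]+q*l[0]+c*l[1],l[2]])
def res(p): return np.concatenate([proj(D[n],W(p,l))[0]-uv for n,l,uv in L])
r=least_squares(res,[600,60,0],loss='soft_l1',x_scale=[10,10,.1]); p=r.x
if __name__=="__main__":
    print(p,res(p).reshape(-1,2).round(1))
    for n,l in (("nest",(-15,0,12)),("tail",(55,95,124)),("rail",(55,0,0))): print(n,W(p,l))
    tin=onz(D["top"],t(280,425),34); c,q=np.cos(p[2]),np.sin(p[2]); d=tin[:2]-p[:2]; print("tin",tin,c*d[0]+q*d[1],-q*d[0]+c*d[1])
    # handle height / foot
    for z in (200,210,220,230,240,250): 
        w=W(p,(55,0,z)); print(z,[(proj(D["top"],w)[0]-(185,155))*5,(proj(D["scene"],w)[0]-(160,155))*3.75])
    for z in range(50,66,4):
        w=W(p,(-15,0,z)); print(z,[(proj(D["top"],w)[0]-(185,155))*5,(proj(D["scene"],w)[0]-(160,155))*3.75])
    for z in range(150,200,10):
        w=W(p,(81,0,z)); print('post',z,[(proj(D["top"],w)[0]-(185,155))*5,(proj(D["scene"],w)[0]-(160,155))*3.75])
E
python3 fit.py
python3 - <<'E'
from h import *
import pickle
D=pickle.load(open("D.pkl","rb"))
crop(D["scene"],(195,145,275,245),6,"pics/scd.png")
E
```

```text
[ 6.03118467e+02  5.64103560e+01 -1.64353136e-02] [[ 0.3  0.6]
 [ 0.5  0.4]
 [ 0.5 -1. ]
 [-1.3 -0.1]
 [ 1.  -0.8]
 [-0.4 -1.1]
 [-1.   0.1]
 [-0.3  2.7]
 [ 1.2  0.6]
 [-0.8 -1.6]]
nest [588.1204924   56.65687457  12.        ]
tail [659.67232293 150.49362402 124.        ]
rail [658.11103843  55.50645441   0.        ]
tin [521.51459127  60.022382    34.        ] -81.65221623674363 2.2704132959208803
200 [array([246.36731304, 127.31787537]), array([266.93356743,  57.22713639])]
210 [array([242.85834361, 124.2121707 ]), array([266.36235361,  42.59928938])]
220 [array([239.27135727, 121.03741514]), array([265.78585468,  27.83609924])]
230 [array([235.60372286, 117.7912799 ]), array([265.20399695,  12.93567885])]
240 [array([231.85268958, 114.47133032]), array([264.61670533,  -2.10389414])]
250 [array([228.01538008, 111.07501974]), array([264.02390337, -17.28457816])]
50 [array([285.44457169, 298.89744588]), array([216.67374766, 315.44722953])]
54 [array([284.38955623, 298.47971219]), array([216.3608994, 310.2092505])]
58 [array([283.32656252, 298.05881951]), array([216.04692611, 304.95243499])]
62 [array([282.2554997 , 297.63473186]), array([215.73182169, 299.67668122])]
post 150 [array([265.1834012 ,  88.10983764]), array([291.08825384, 110.86893697])]
post 160 [array([262.05778896,  84.76208321]), array([290.64594259,  97.04061058])]
post 170 [array([258.86643637,  81.34391617]), array([290.19969681,  83.08927603])]
post 180 [array([255.60724735,  77.85309145]), array([289.74946377,  69.01328469])]
post 190 [array([252.27803572,  74.28726752]), array([289.29518979,  54.81095832])]
```

View pics/scd.png

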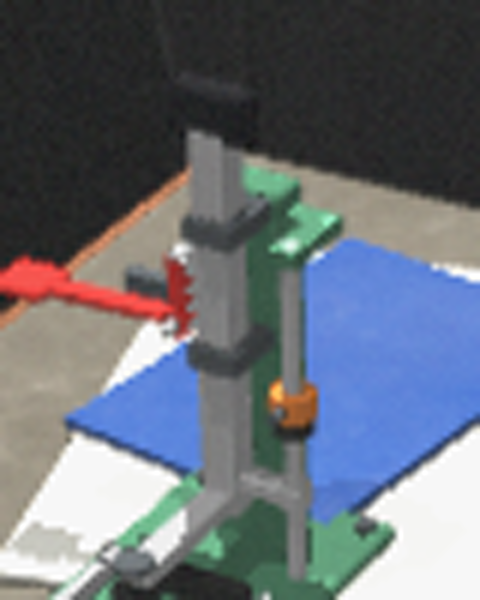

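Candidates for the tin in the top view: cream tin in the guide mouth (241,240), a larger cream tin (292,256) and a brown tin (328,239). The one in the guides is smaller, cream on blue-green in the crop, so I choose that. The handle centre is at about z = 217 over (658,55.5).

```bash
python3 - <<'E'
from h import *
import pickle
Y=np.pi/2-0.0164
print(robot.current_qpos())
for y in (Y,Y-np.pi):
    for z in (320,207): print(robot.inverse_kinematics([658,55.5,z],[np.pi,0,y]))
robot.move_gripper(0.5)
y=Y
q=robot.inverse_kinematics([658,55.5,310],[np.pi,0,Y]); 
if q is None or abs(q[5])>2.6: y=Y-np.pi
robot.move_ptp([658,55.5,310],[np.pi,0,y])
robot.sleep(.3)
print(y,robot.current_tcp_pos(),robot.current_contact_force(),robot.current_t())
D={n:robot.get_image(n) for n in("scene","top")}
crop(D["scene"],(160,95,320,255),3.75,"pics/s1.png"); crop(D["top"],(185,115,345,235),5,"pics/t1.png")
E
```

```text
[ 1.10016682e+00  2.59096304e-01  1.53564611e+00  7.72566809e-06
  1.34796971e+00 -2.02791664e-01]
[-0.08444342  0.42709867  1.05267698  0.          1.66181701 -0.06804342]
[-0.08444342  0.46485438  1.26168895  0.          1.41504932 -0.06804342]
[-8.44434199e-02  4.27098667e-01  1.05267698e+00 -4.44089210e-16
  1.66181701e+00  3.07354923e+00]
[-8.44434199e-02  4.64854381e-01  1.26168895e+00 -4.44089210e-16
  1.41504932e+00  3.07354923e+00]
1.5543963267948966 [657.92786781  56.01470444 310.05463154] [-0.3618854   0.66549621 -0.27429658] 3.9
```

View pics/s1.png

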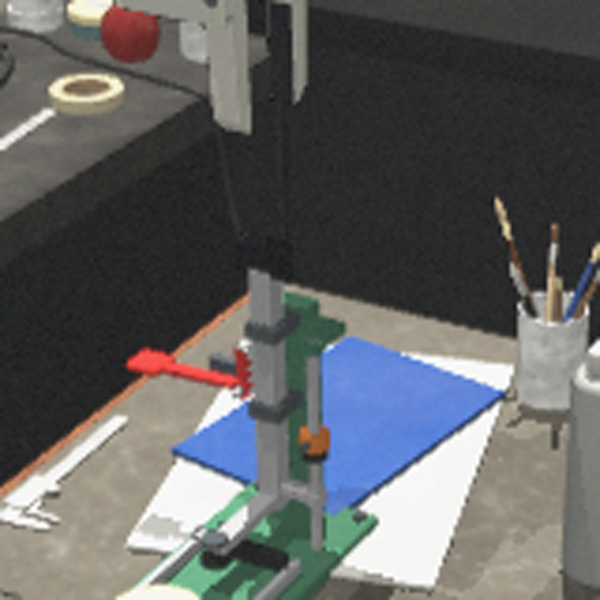

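The open fingers straddle the handle column at (265,255) in the crop. Going down guarded.

```bash
python3 - <<'E'
from h import *
hit=robot.move_linear([658,55.5,206],speed=90,f_stop=5)
f0=robot.current_contact_force()
print(hit,robot.current_tcp_pos(),f0)
D={n:robot.get_image(n) for n in("scene","top")}
crop(D["scene"],(190,120,290,220),6,"pics/s2.png")
if not hit:
    robot.move_gripper(0.1); robot.sleep(.2)
    print(robot.current_gripper_width()*93,robot.current_contact_force(),robot.current_tcp_pos())
print(robot.current_t())
D={n:robot.get_image(n) for n in("scene","top")}
crop(D["scene"],(190,120,290,220),6,"pics/s3.png")
E
```

```text
False [658.44966087  55.48702886 206.81960772] [-0.19077129 -0.57536279 -0.59753656]
14.98998853614617 [ 4.78725185  0.1261789  -2.37285506] [659.20311477  55.48445231 206.13123771]
6.225
```

View pics/s3.png

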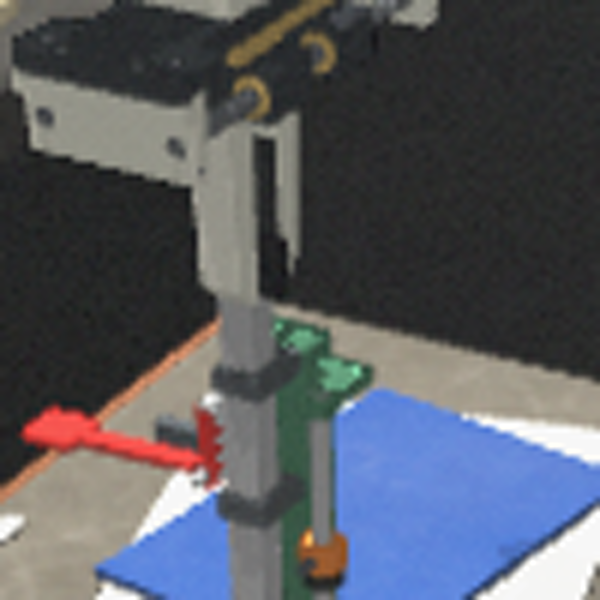

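```bash
python3 - <<'E'
from h import *
x,y=659.3,55.5; z0=206
def rd(t): 
    robot.sleep(.12); F=[robot.current_contact_force() for _ in range(3)]; f=np.mean(F,0)
    print(t,robot.current_tcp_pos().round(2) if hasattr(robot.current_tcp_pos(),'round') else robot.current_tcp_pos(),f.round(1)); return f
rd('start')
robot.move_linear([x,y,z0+8],speed=20); rd(8)
robot.move_linear([x,y,z0+17],speed=20); f=rd(17)
z=17; 
while z<46:
    z+=1.5
    robot.move_linear([x,y,z0+z],speed=20); f=rd(z)
    if f[2]<-14.5: print('stop');break
print(robot.current_gripper_width()*93,robot.current_t())
D={n:robot.get_image(n) for n in("scene","top")}
crop(D["scene"],(190,140,290,240),6,"pics/s4.png")
E
```

```text
start [659.19  55.47 206.11] [ 5.   0.6 -1.3]
8 [659.23  55.48 212.78] [ 5.8 -0.8 -7.3]
17 [659.2   55.47 222.79] [  4.    0.1 -10.3]
18.5 [659.22  55.49 224.25] [  5.   -0.2 -10.2]
20.0 [659.19  55.5  225.51] [  5.9   0.9 -11.4]
21.5 [659.2   55.46 227.61] [ 4.6 -0.4 -8.6]
23.0 [659.25  55.49 229.75] [ 2.1  0.2 -5.1]
24.5 [659.26  55.48 230.62] [ 2.3 -0.3 -6.8]
26.0 [659.2   55.49 231.52] [  4.2  -0.2 -10.9]
27.5 [659.2   55.49 232.84] [  4.7  -0.8 -14. ]
29.0 [659.21  55.48 233.85] [  5.8  -0.2 -14.7]
stop
14.685029815838147 10.7667
```

View pics/s4.png

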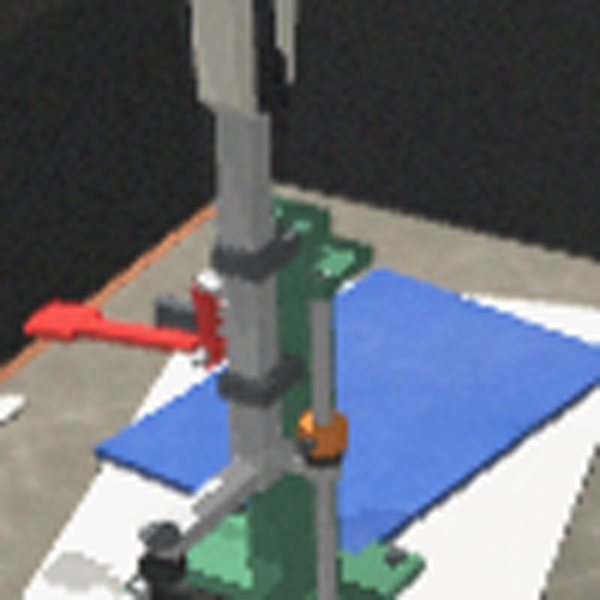

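```bash
python3 - <<'E'
from h import *
def rd():
    F=[]
    for _ in range(8): robot.sleep(.03); F.append(robot.current_contact_force())
    print(np.round(robot.current_tcp_pos(),2),np.mean(F,0).round(2),np.std(F,0).round(2)); return np.mean(F,0)[2]
f=rd(); z=235
for _ in range(3):
    if f<-17: break
    z+=.7; robot.move_linear([659.3,55.5,z],speed=15); f=rd()
print(z,robot.current_t())
E
```

```text
[659.21  55.49 233.86] [  6.04  -0.44 -15.7 ] [0.31 0.65 0.4 ]
[659.18  55.46 234.23] [  6.08  -0.33 -16.74] [0.43 0.42 0.26]
[659.17  55.49 234.71] [  6.51  -0.19 -17.48] [0.47 0.65 0.4 ]
236.39999999999998 12.1667
```

Now at 17.5 N static, above the 12 N that weight and drag can give, so the buffer carries about 5–10 N. Lowering on to the pawl and releasing.

```bash
python3 - <<'E'
from h import *
z=236.4
while z>226:
    z-=1.2; robot.move_linear([659.3,55.5,z],speed=15); robot.sleep(.08)
    f=robot.current_contact_force(); print(np.round(robot.current_tcp_pos()[2],2),np.round(f,1))
    if f[2]>-1.5: break
robot.sleep(.2)
robot.move_gripper(0.45); robot.sleep(.1)
print(robot.current_contact_force(),robot.current_t())
robot.move_linear([659.3,55.5,300],speed=120)
D={n:robot.get_image(n) for n in("scene","top")}
crop(D["scene"],(190,140,290,240),6,"pics/s5.png")
crop(D["top"],(185,155,345,275),5,"pics/t5.png")
print(robot.current_t())
E
```

```text
234.11 [  5.8  -0.2 -15.8]
233.53 [  5.5  -0.9 -13.7]
232.9 [  3.1  -0.8 -11.6]
232.07 [ 0.4  0.7 -7.6]
230.61 [ 0.8 -0.8 -5. ]
230.01 [-1.1 -0.5 -0.1]
[ 0.10046233 -0.19309621  0.88826863] 15.125
15.9667
```

View pics/s5.png

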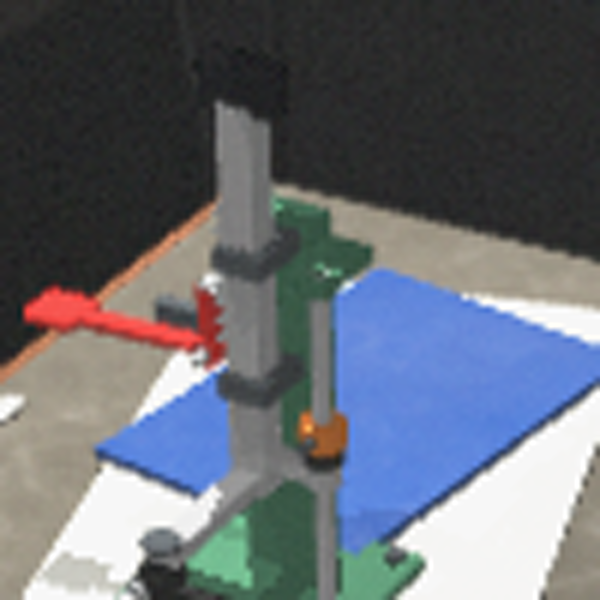

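View pics/t5.png

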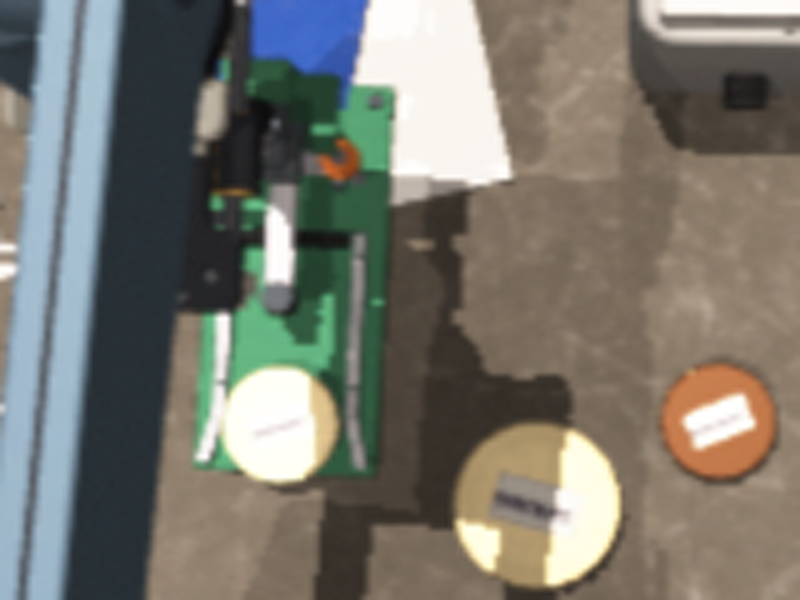

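```bash
python3 - <<'E'
from h import *
import pickle
D=pickle.load(open("D.pkl","rb"))
for uv in((240,282),(240,300),(240,320)):
  for z in (0,150,250): print(uv,z,onz(D["top"],uv,z).round())
for a,b in(((75,265),(195,352)),((285,300),(362,312))):
    g=lambda P:np.r_[proj(D["scene"],P)[0]-a,proj(D["top"],P)[0]-b]
    r=least_squares(g,[400,0,200]); print(r.x,r.fun)
# chair's top edge nearest the stand: candidate lines at z
for x in (300,350,380,400):
  for z in (100,150,200,250): print(x,z,proj(D["scene"],[x,56,z]).round(),proj(D["top"],[x,56,z]).round())
crop(D["top"],(170,230,370,400),4,"pics/chair.png")
E
```

```text
(240, 282) 0 [406.  65.   0.]
(240, 282) 150 [423.  43. 150.]
(240, 282) 250 [435.  29. 250.]
(240, 300) 0 [358.  63.   0.]
(240, 300) 150 [381.  42. 150.]
(240, 300) 250 [397.  28. 250.]
(240, 320) 0 [304.  62.   0.]
(240, 320) 150 [335.  41. 150.]
(240, 320) 250 [355.  27. 250.]
[260.09019453 144.09256976 167.83449614] [ 1.33733209  0.31268681 -1.44159287  0.99311455]
[ 357.87004121 -232.58354934  161.39647525] [ 3.60800954 -0.11879884 -4.47392953  2.13085803]
300 100 [[135. 296.]] [[236. 330.]]
300 150 [[131. 275.]] [[233. 335.]]
300 200 [[127. 253.]] [[230. 340.]]
300 250 [[123. 229.]] [[226. 346.]]
350 100 [[152. 280.]] [[237. 309.]]
350 150 [[149. 260.]] [[234. 313.]]
350 200 [[145. 238.]] [[230. 317.]]
350 250 [[142. 215.]] [[226. 322.]]
380 100 [[161. 272.]] [[237. 297.]]
380 150 [[158. 252.]] [[234. 300.]]
380 200 [[155. 230.]] [[231. 304.]]
380 250 [[152. 207.]] [[227. 308.]]
400 100 [[167. 266.]] [[238. 289.]]
400 150 [[165. 246.]] [[234. 292.]]
400 200 [[162. 225.]] [[231. 295.]]
400 250 [[159. 202.]] [[227. 298.]]
```

View pics/chair.png

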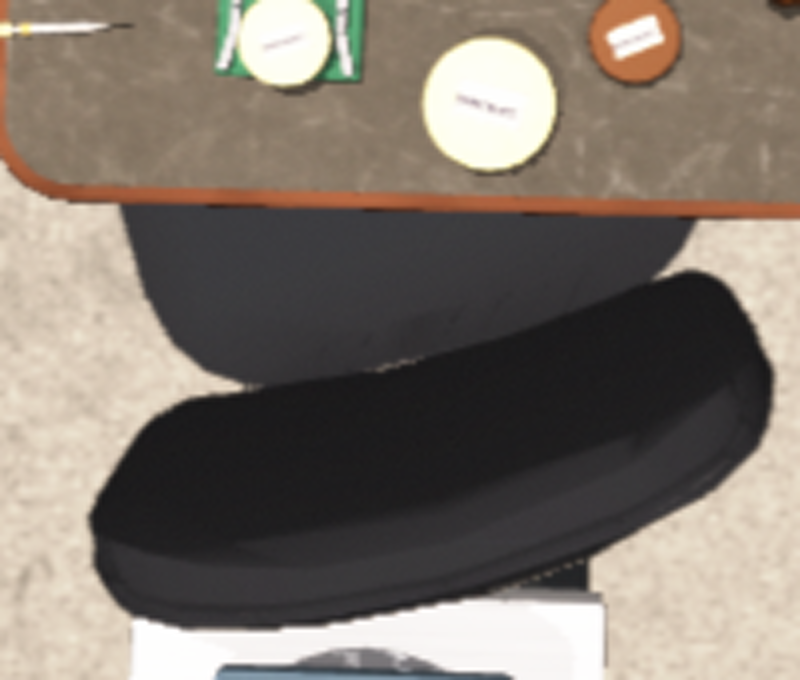

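```bash
cat >> h.py <<'E'
SP=np.array([604.1,56.2,-0.0164])
def W(l,p=SP): c,q=np.cos(p[2]),np.sin(p[2]); return np.array([p[0]+c*l[0]-q*l[1],p[1]+q*l[0]+c*l[1],l[2]])
E
python3 - <<'E'
from h import *
cur=robot.current_tcp_pos()
O=[np.pi,0,-0.0164]; 
a=W((-138,0,160))
q=robot.inverse_kinematics(a,O); q2=robot.inverse_kinematics(a,[np.pi,0,np.pi-0.0164]); print(a,q,q2)
if q2 is not None and (q is None or abs(q2[5])<abs(q[5])): O[2]+=np.pi
via=W((-100,0,290))
robot.move_ptp(list(via),O)
robot.move_gripper(0.0)
robot.move_linear(list(a),speed=150)
h=robot.move_linear(list(W((-138,0,19))),speed=100,f_stop=6)
robot.sleep(.15)
print(h,robot.current_tcp_pos(),robot.current_contact_force(),robot.current_t(),robot.current_gripper_width())
D={n:robot.get_image(n) for n in("scene","top")}
crop(D["scene"],(160,155,320,315),3.75,"pics/s6.png"); crop(D["top"],(185,155,345,275),5,"pics/t6.png")
E
```

```text
[466.11855782  58.46309855 160.        ] [-1.13329409e-01  1.65542772e-01  1.80697907e+00 -4.44089210e-16
  1.16907081e+00  1.47386692e+00] [-0.11332941  0.16554277  1.80697907  0.          1.16907081 -1.66772574]
False [466.51017683  58.43214029  19.47765856] [ 0.55909093  0.37948456 -0.28913426] 20.9167 0.003313567122196082
```

View pics/s6.png

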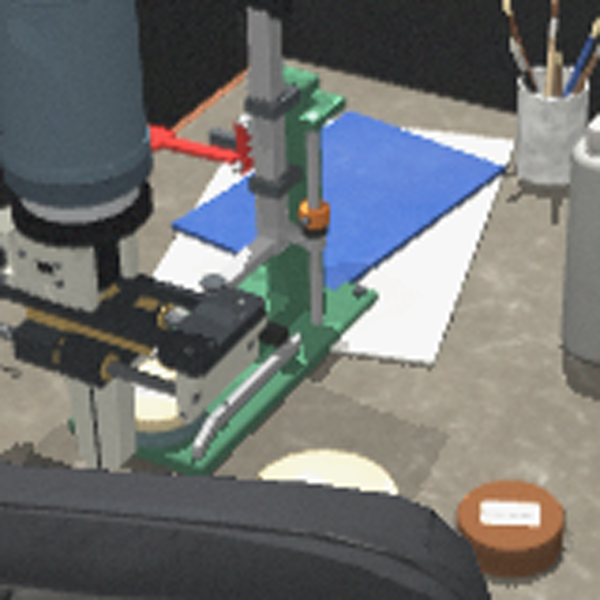

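View pics/t6.png

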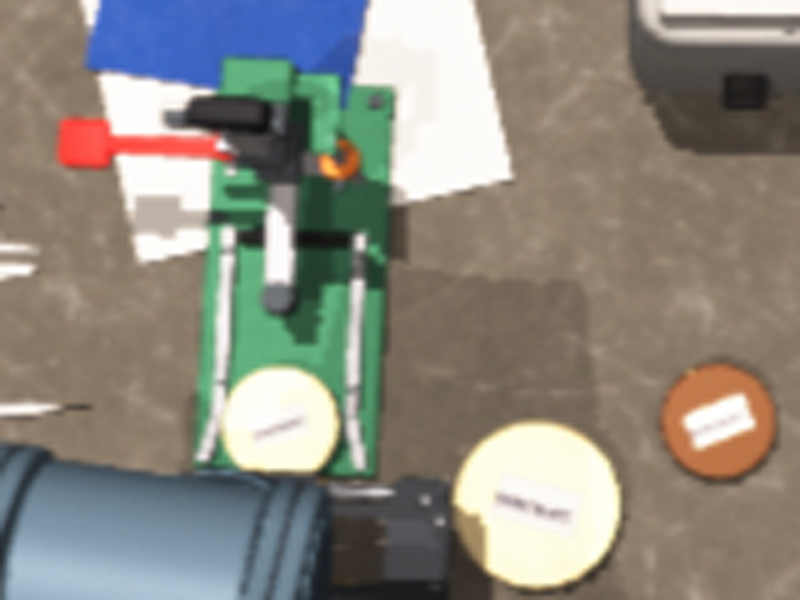

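The fingers stand in front of the tin (280,425 in the crop), clear of it and lined up. Pushing gently.

```bash
python3 - <<'E'
from h import *
robot.move_linear(list(W((-75,0,19))),speed=45,f_stop=5); print(robot.current_tcp_pos())
h=robot.move_linear(list(W((-42,0,19))),speed=18,f_stop=3.5)
print(h,robot.current_tcp_pos(),robot.current_contact_force(),robot.current_t())
robot.sleep(.3); t=robot.current_tcp_pos()
print(t,robot.current_contact_force(), t[0]-SP[0])
D={n:robot.get_image(n) for n in("scene","top")}
crop(D["scene"],(160,155,320,315),3.75,"pics/s7.png"); crop(D["top"],(185,155,345,275),5,"pics/t7.png")
E
```

```text
[529.02717807  57.43111587  19.03801469]
True [549.55664686  57.13704336  18.48450419] [-0.39168853  0.12271776 -0.42470359] 23.7167
[548.82537568  57.21237805  18.11204223] [-0.49782771 -0.83218849 -0.39201155] -55.27462431511344
```

View pics/s7.png

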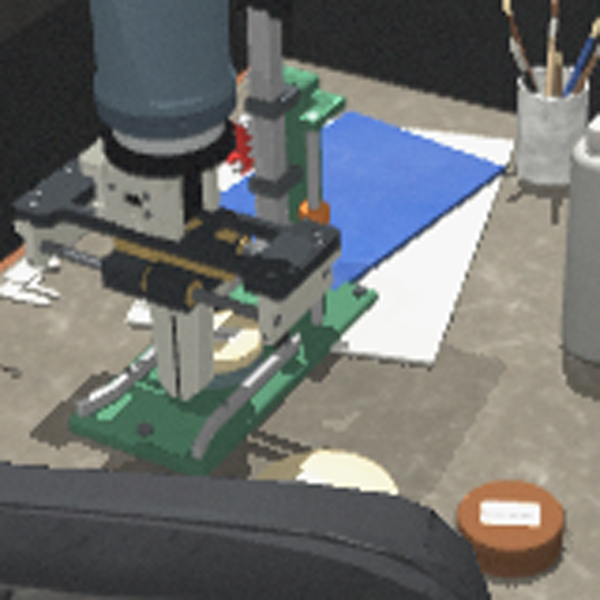

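View pics/t7.png

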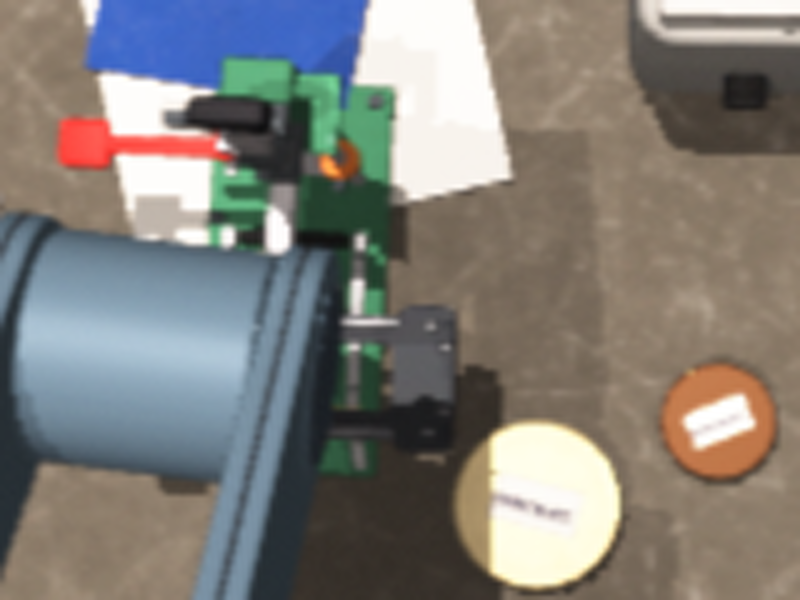

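```bash
python3 - <<'E'
from h import *
for i in range(2):
    h=robot.move_linear(list(W((-48,0,19))),speed=8,f_stop=2.5)
    t=robot.current_tcp_pos(); print(h,t,robot.current_contact_force()); robot.sleep(.15)
    print(robot.current_tcp_pos(),robot.current_contact_force())
print(robot.current_t())
robot.move_linear(list(W((-95,0,22))),speed=120)
robot.move_linear(list(W((-125,0,160))),speed=200)
D={n:robot.get_image(n) for n in("scene","top")}
crop(D["scene"],(160,155,320,315),3.75,"pics/s8.png"); crop(D["top"],(185,155,345,275),5,"pics/t8.png")
print(robot.current_t())
n=W((-15,0,34)); print((proj(D["top"],n)[0]-(185,155))*5,(proj(D["scene"],n)[0]-(160,155))*3.75)
E
```

```text
True [549.39055674  57.25250346  17.86478607] [-0.22777991 -0.10788137  0.3657165 ]
[548.88984764  57.32195615  17.443976  ] [-0.12984034 -0.04720197 -0.11856832]
True [549.33741614  57.34316902  17.1493682 ] [-0.14594715 -0.07937962 -0.18658947]
[548.90051356  57.39305064  16.79067179] [ 0.29033372  0.4964555  -1.16820285]
25.2667
26.7083
[290.02739723 298.71500735] [219.02233948 335.49963808]
```

View pics/s8.png

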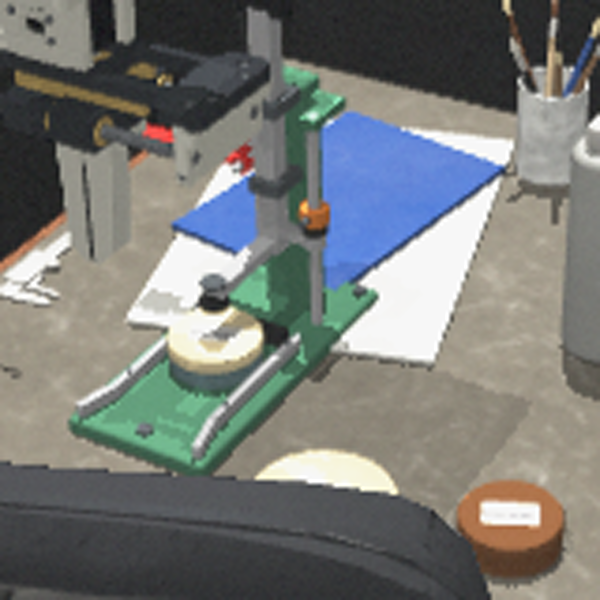

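View pics/t8.png

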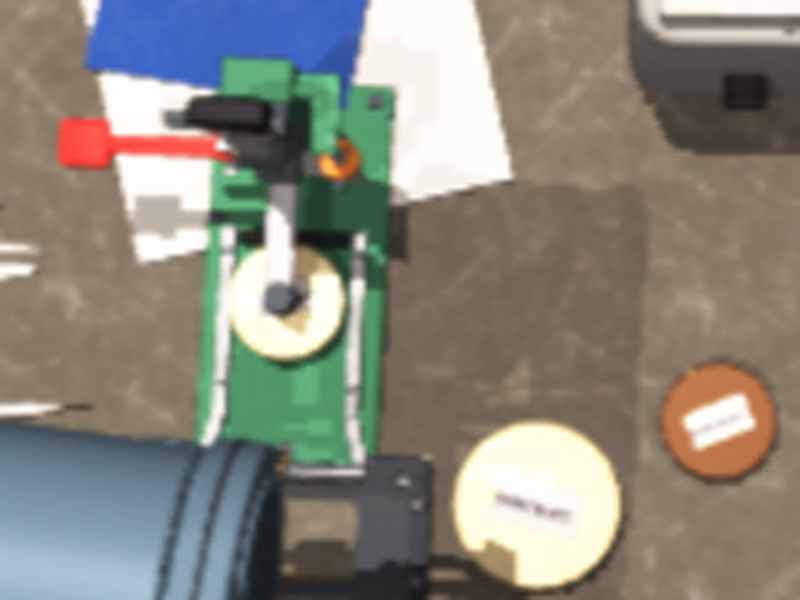

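Tin appears under the foot at (288,303); predicted home is (290,299). The stop triggers were transients though, so I'll confirm with a steady push.

```bash
python3 - <<'E'
from h import *
robot.move_linear(list(W((-95,0,30))),speed=200)
robot.move_linear(list(W((-85,0,20))),speed=100)
robot.move_linear(list(W((-57.5,0,20))),speed=50)
robot.sleep(.1); f0=robot.current_contact_force(); x=-57.5
while x<-49:
    x+=.6; robot.move_linear(list(W((x,0,20))),speed=20); robot.sleep(.06)
    f=np.mean([robot.current_contact_force() for _ in range(3)],0)-f0; t=robot.current_tcp_pos(); print(round(x,1),np.round(t,2),f.round(1))
    if f[0]<-4: break
print(robot.current_t())
robot.move_linear(list(W((-95,0,24))),speed=120)
robot.move_linear(list(W((-120,0,170))),speed=200)
D={n:robot.get_image(n) for n in("scene","top")}
crop(D["top"],(185,155,345,275),5,"pics/t9.png");crop(D["scene"],(160,155,320,315),3.75,"pics/s9.png")
print(robot.current_t())
E
```

```text
-56.9 [547.14  57.12  20.05] [ 0.1 -0.7  0.3]
-56.3 [547.8   57.13  19.99] [ 0.3 -0.  -0.1]
-55.7 [548.42  57.1   19.98] [ 0.2 -0.2  0.8]
-55.1 [549.02  57.1   19.98] [ 0.5 -0.7  1.9]
-54.5 [549.59  57.09  20.  ] [0.4 0.1 0.3]
-53.9 [549.72  57.13  19.93] [-2.4  0.1  2.2]
-53.3 [549.95  57.15  19.89] [-4.3 -1.1  4.5]
30.775
32.2667
```

View pics/t9.png

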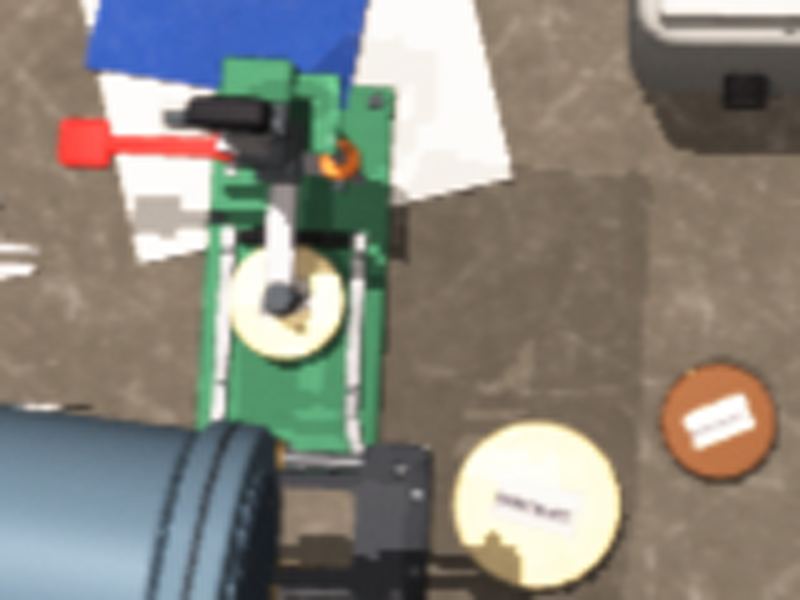

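The tin meets a solid stop: force builds at a constant position (549.7–550). It is home. Next, the pawl tail.

```bash
python3 - <<'E'
from h import *
O=[np.pi,0,np.pi/2-0.0164]
t=W((55,95,0)); print(t)
robot.move_ptp([t[0]-130,t[1]+15,300],O)
robot.move_linear([t[0],t[1],230],speed=180)
robot.move_linear([t[0],t[1],140],speed=150,f_stop=5)
robot.sleep(.15)
print(robot.current_tcp_pos(),robot.current_contact_force(),robot.current_t())
D={n:robot.get_image(n) for n in("scene","top")}
crop(D["scene"],(160,135,320,295),3.75,"pics/s10.png"); crop(D["top"],(185,155,345,275),5,"pics/t10.png")
E
```

```text
[660.65053393 150.28526512   0.        ]
[661.5508069  150.40523561 141.7461503 ] [ 0.34647768 -0.75003412  0.01072942] 35.375
```

View pics/s10.png

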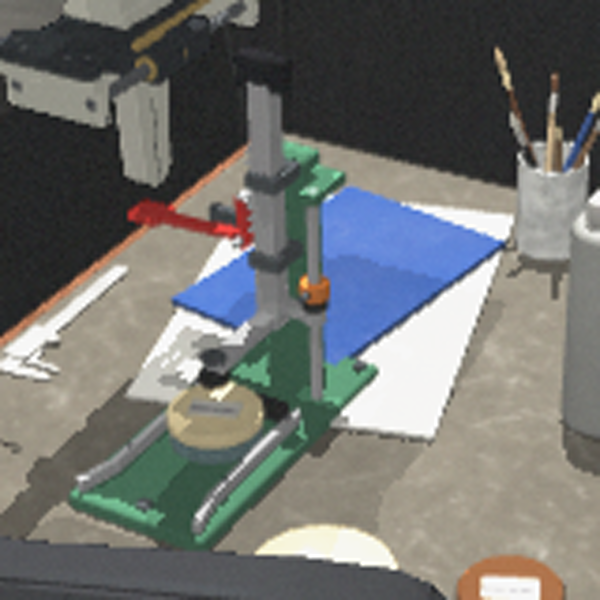

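The fingertips hang over the red tail pad at (150,212), and the tin sits under the foot. Pressing in steps.

```bash
python3 - <<'E'
from h import *
t=W((55,95,0)); f0=np.mean([robot.current_contact_force() for _ in range(4)],0)
zt=None; z=132
robot.move_linear([t[0],t[1],z],speed=60,f_stop=5)
zc=None
while z>104:
    z-=1.5; robot.move_linear([t[0],t[1],z],speed=25); robot.sleep(.03)
    f=np.mean([robot.current_contact_force() for _ in range(3)],0)-f0; p=robot.current_tcp_pos()
    print(round(z,1),np.round(p[2],2),f.round(1))
    if zc is None and f[2]>0.9: zc=p[2]
    if f[2]>12 : print("hard");break
    if z<=108: break
robot.sleep(1.6); print(robot.current_contact_force()-f0,robot.current_tcp_pos(),robot.current_t(),zc)
D={n:robot.get_image(n) for n in("scene","top")}
crop(D["scene"],(160,135,320,295),3.75,"pics/s11.png")
E
```

```text
130.5 130.47 [ 0.2 -0.1  0.4]
129.0 128.96 [-0.6 -0.5  0.1]
127.5 127.4 [ 0.2 -0.5 -0.9]
126.0 125.87 [ 0.5 -0.8 -0.4]
124.5 124.38 [ 0.8 -0.   0.3]
123.0 122.87 [ 0.4 -0.2  0.3]
121.5 121.41 [0.4 0.1 0.1]
120.0 120.21 [ 0.  -0.7  0.9]
118.5 118.47 [ 0.1 -0.6  2.3]
117.0 116.78 [ 0.7 -0.7  1.1]
115.5 115.5 [ 0.1 -0.   1.8]
114.0 114.03 [ 0.2 -1.2  1.9]
112.5 112.48 [-0.5 -1.6  1.8]
111.0 111.0 [ 0.7 -0.4  2.8]
109.5 109.52 [ 0.5 -1.3  2.9]
108.0 107.99 [ 0.9 -1.4  2.4]
[ 1.85849527 -1.3748818   3.83194311] [660.66108535 150.2956877  107.99167031] 41.8917 118.4711964604058
```

View pics/s11.png

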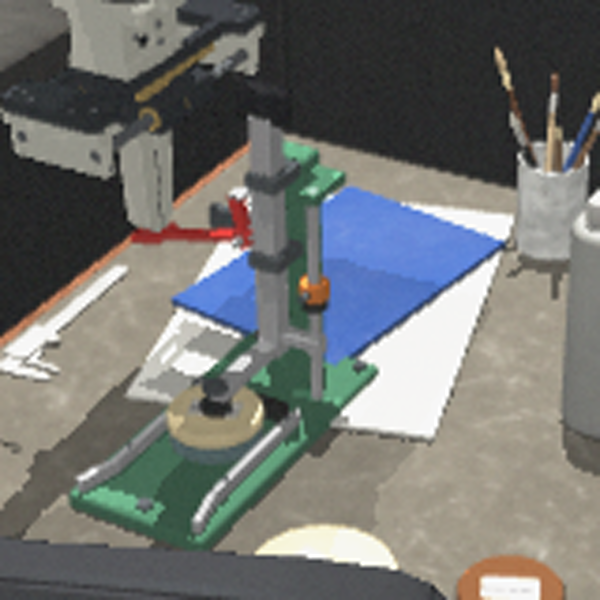

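```bash
python3 - <<'E'
from h import *
t=W((55,95,0))
for z in (106.5,105,103.5):
    robot.move_linear([t[0],t[1],z],speed=20); print(robot.current_contact_force())
for i in range(4):
    robot.sleep(.5); print(robot.current_contact_force())
D={n:robot.get_image(n) for n in("scene","top")}
crop(D["scene"],(195,165,275,265),6,"pics/s12.png"); 
h0=W((55,0,0))
for z in (217,229,251): print(z,[(proj(D["scene"],W((55,0,zz)))[0]-(195,165))*6 for zz in (z,)])
print(robot.current_t())
E
```

```text
[ 0.63856942 -1.03074965  2.41815611]
[ 0.11762055 -1.31379277  3.46812415]
[ 0.16543634 -1.57786771  3.04378392]
[ 0.7359199  -0.30966176  2.77650372]
[0.3163635  0.1198216  3.37587886]
[-0.06401131  0.23223631  2.8110098 ]
[-0.39402959 -0.55855849  2.44652717]
217 [array([217.32708514,  -9.25841167])]
229 [array([216.22261896, -37.8027082 ])]
251 [array([214.16547069, -90.96852795])]
44.8417
```

View pics/s12.png

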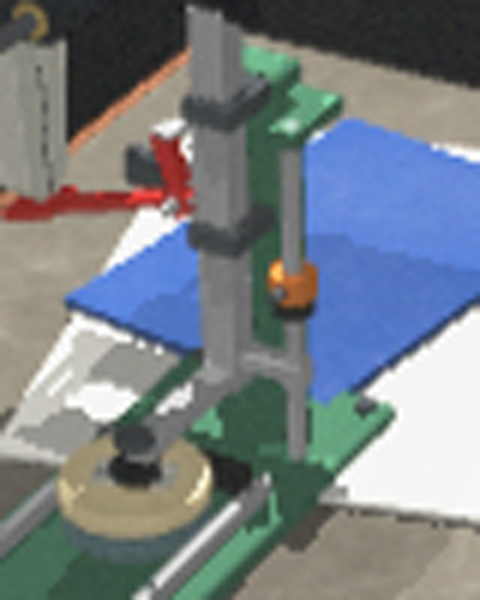

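The foot (135,465) now rests on the lid. Releasing the tail and retracting.

```bash
python3 - <<'E'
from h import *
t=W((55,95,0))
robot.move_linear([t[0],t[1],126],speed=40)
robot.move_linear([t[0],t[1],260],speed=150)
robot.move_ptp([t[0]-180,t[1]+120,300],[np.pi,0,np.pi/2-0.0164]); robot.sleep(.3)
D={n:robot.get_image(n) for n in("scene","top")}
crop(D["scene"],(160,140,320,300),3.75,"pics/s13.png"); crop(D["top"],(185,155,345,275),5,"pics/t13.png"); cv2.imwrite("pics/t13full.png",D["top"]["img"])
print(robot.current_t(),robot.current_contact_force())
E
```

```text
47.8833 [0.13783645 0.93721555 0.34970039]
```

View pics/s13.png

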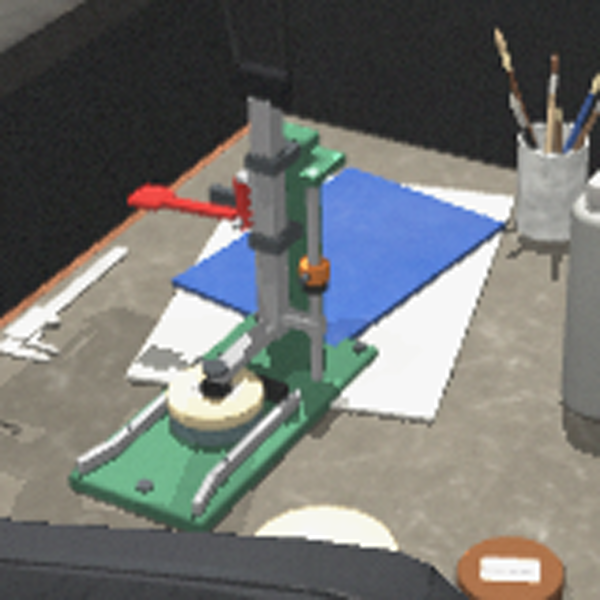

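View pics/t13.png

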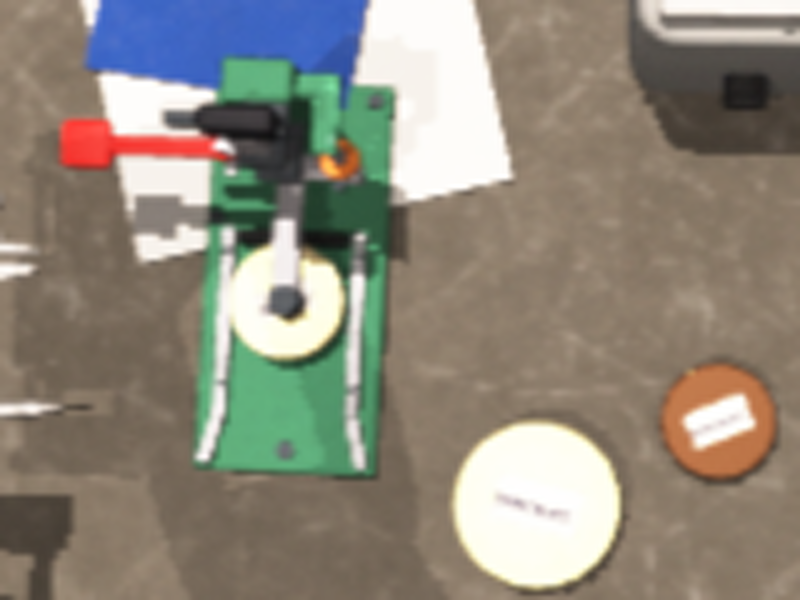

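```bash
python3 -c "
from bench import robot
robot.hand_in(); print(robot.current_t())"
```

```text
the job is handed in; nothing more can be done
the job is handed in; nothing more can be done
```

The job is done and handed in. The clock read 47.9 s at the last reading, against the 69 s limit.

- **Rail:** I pulled it up by the handle until the steady pull reached 17.5 N. At most 12 N of that is weight and drag, so the buffer took about 5–12 N; I aimed for 3–10 N and could not measure the buffer force itself. I then lowered the rail on to the pawl and let go. It stayed up, with the lug just under the collar in the picture.
- **Tin:** I pushed the cream and blue-green tin along the guides under the foot. The first pushes stopped on force spikes, so I pushed again slowly. The force then built to about 4 N with almost no further movement, so the tin is against the back stop.
- **Pawl tail:** I pressed it down about 17 mm from first contact. It never took more than about 4 N.
- **Last checks:** In the final pictures the foot rests on the lid, the tin is flat, and the arm is clear. The rail is back near its starting height, which fits 0.012. I compared only the stand area, where nothing else had moved. I did not check the bystanders on the right of the table, and the arm did not go near them.
- **Disagreement:** In the top view the tin's centre lies about 2 mm in front of its predicted home. That is within the error of my fit from the camera images, so I relied on the contact with the stop instead.

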